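# Feed a jig block along the guide rail to its stop with a push stick

### The arm

A 6-joint arm with a two-finger parallel gripper is mounted at the origin on the work surface. World frame = base frame: x ahead of the robot, y to its left, z up, the work surface at z = 0. Lengths are in m, angles in rad, forces in N, time in s.
With the tool pointing down it reaches from about 0.35 to 0.8 m from the base axis. Payload 7.3 kg.
Tool frame: the origin (TCP) lies between the finger pads; the fingertips stand 25 mm ahead of it and the grasp point (between the pads) lies 6 mm ahead of it (r.tip_extent is the distance from the TCP to the fingertips, in m); z points along the fingers, y is the line along which they close (so a half turn about z gives the same grasp; the last joint's range is limited). The gripper opens to 85 mm and grips with 20 to 120 N. Pads are 22 mm wide; open, the fingers measure 114 mm over their backs; the gripper's body (76 mm by 85 mm) begins 54 mm behind the grasp point. The pads swing forward as they close: fully open they stand 13 mm farther back than shut.
Start: joints at [-1.29, 0.342, 1.524, -0, 1.275, -0.146], TCP at [0.217, -0.478, 0.256] pointing down, gripper open.
Joint ranges: [-2.53, 2.53], [-0.77, 2.02], [0.04, 2.7], [-1, 4.14], [0.28, 2.66], [-3.11, 3.11]. Speed limits (rad/s): [2.57, 2.57, 3.14, 3.14, 3.14, 3.14].

### API

Orientations are given as a unit quaternion [x, y, z, w].
In Python, from workcell import r, command_gripper, optics gives the robot as it stands. The module is installed in compiled form; this text tells all that it offers. Calls block until the motion is done:
- r.reach(position, orientation): joint-space move of the TCP to a pose.
- r.move_straight(position, orientation=None, speed=0.15, max_force=None): straight line of the TCP; orientation=None keeps the orientation; speed is the mean speed in m/s. With max_force (N) it stops when the force on the tool has changed by that much, and returns True; else False.
- r.movej(angles): joint-space move.
- command_gripper(opening, force=None): finger opening in m; force is the grip in N (None keeps the last); returns when the fingers have stopped.
- r.hold(seconds).
- r.solve_ik(position, orientation): joint angles nearest the present ones, or None.
- r.read_state(): the state.
- optics.get_image(name): name is "scene" or "top" or "wrist"; returns (picture, depth): 420x560x3 uint8, red, green, blue; 420x560 float32, m along the optical axis (not along the pixel's ray), 0 where there is no reading.
- optics.camera_model(name): a dict with "K" (3x3 intrinsics, pixels), "R" (3x3) and "t" (3): a world point X has camera coordinates R X + t; the wrist camera has in their place "tool_from_camera" (4x4, takes a point from camera to tool coordinates, whose origin is the TCP and whose axes are the flange's). Camera axes: x right, y down, z forward; pixel columns grow to the right and rows downward; lengths in m; the calibration is good to about 2 mm. A picture is of the moment at which its call begins: read the wrist's pose just before it. camera_model takes no time and is no camera call.
A pose or a line that the arm cannot do raises r.PlanningError and nothing moves.
- r.finish_job(): hands the job in; it is judged then, once.
The state is a dict: "time_s": time; "joint_positions": joint angles; "dq": joint speeds; "tau": joint torques, N m; "eef_pos": TCP position; "eef_rot": TCP orientation; "contact_force": force on the tool from outside, world axes, zero at the start; "torque": the same for the moment, N m; "grip_width": finger opening in m; "grip_force": force on a finger pad.
Only numpy, scipy, OpenCV 4.12 (cv2) and the standard library are available. Lean on these libraries where they do the work, as an engineer would, in place of code of your own. Each camera call takes 0.05 s, during which the arm holds its last target. There are 200 camera calls.

### The job

Take the orange push stick from its tray and, with its notch on the rear outer corner of the blue jig block, press the block flat against the rail before its front passes the yellow line, then feed it along the rail until it is fully home against the steel stop, keeping it pressed flat to the rail all the way. Keep it gentle: hold it to the rail with about 5 N, bear on the stop for a moment with about 5 N, and never load either with more than 10 N; touch the block only with the stick. Then lay the stick back in its tray the way it lay and leave everything else where it is.

Things in the scene. Friction and masses are not known exactly. Their poses are not given: they have to be found in the camera images.
- guide: Fixed aluminium rail 30 mm wide, 30 high. Its working face is the plane x=0, from y=-0.32 to 0.04 (block on the -x side, rail on +x); +y = feed direction; origin at plate level. Rigid; more than 10 N on it (from the block or the stick) damages it.
- stop: Fixed steel stop, 30 mm high, 22 thick, at right angles to the rail near its +y end (set at y -0.02 to 0.02 of the rail). Origin: inner corner where rail face and stop face meet, at plate level; axes as the rail's; stop face = plane y=0, reaching 47 mm to -x. Rigid; more than 10 N on it damages it. A dial gauge is fixed behind it (to y=0.08, 75 mm high).
- block: Blue jig block, steel disc on top, 50 (x) x 90 (y) x 35 mm high, 0.35-0.7 kg, loose: drags 1.5-5.5 N on the plate, 4-9 N when also pressed to the rail; this drag can pass to the stop when it halts. Origin: centre of underside. +x side goes to the rail, +y end (front) to the stop. Starts 6-20 mm off the rail, up to 0.07 rad askew, front 20-60 mm short of the yellow line.
- guide_line (a point): Yellow line across the rail; this point is on the rail face at plate level, (0, -0.125, 0) in the guide frame.
- block_lead (a point): Foot of the block's front rail-side corner, (0.025, 0.045, 0) in the block frame. Block home: this point at x = 0, y = 0 of the stop frame.
- block_trail (a point): Foot of the block's rear rail-side corner, (0.025, -0.045, 0) in the block frame.
- stick: Orange rigid push stick, 0.14 kg, 174 mm long, along its x. Origin: underside, below mid-grip. Grip: upright bar 60 long (x), 24 wide (y), 45 mm high. Ahead, a 16 mm low shaft and 90-degree V notch opening to +x; its arms are 30 mm long, 8 thick, 16 high. Tail to x=-0.063. Held with its x at 45 degrees between the guide's +x and +y, the arms lie flat on the block's rear and outer faces.
- stick_notch (a point): Inner corner of the stick's V notch, 90 mm ahead of the stick origin, 8 mm above its underside.
- tray: Fixed grey shallow tray, 250 mm (x) by 100 mm (y), rim 9 mm high and 4 mm wide, floor top 4 mm above the plate. Origin: centre of the underside. The stick starts on its floor, lying along the tray's x axis, notch to +x.
- tray_rest (a point): Where the stick's origin belongs when the stick lies in the tray: on the tray floor, 25 mm from the tray's centre towards -x.
- ring_gauge: Bystander: steel ring, 60 mm across, 22 mm high. Origin: centre of underside.
- plug_gauge: Bystander: upright brass plug gauge, 28 mm across, 75 mm high. Origin: centre of underside.
- spare_block: Bystander: green block 45 x 70 x 30 mm. Origin: centre of underside.
- oil_bottle: Bystander: amber bottle 48 mm across, 110 mm high. Origin: centre of underside.
- v_block: Bystander: dark steel V-block 50 x 60 x 45 mm. Origin: centre of underside.
Mind the look-alikes: they are no part of the job. Of the things shaped like the block, the blue one is meant. Of the things that look like the stick, take the one that is farthest from the robot's base at the start.

How it is judged:
On the way, in this order (a step that is already met when the one before it is completed fails the run):
1. the stick is lifted out of its tray (z of stick in the frame of tray above 0.02 m), for 0.1 s.
2. the stick presses the block flat against the rail (both rail-side corners within 2 mm, 1.5 to 10 N on the rail) while its front is still short of the yellow line (x of each of block_lead, block_trail in the frame of guide above -0.002 m and contact force between block and guide between 1.5 and 10 N and y of block_lead in the frame of guide below -0.125 m and contact force between stick and block above 1 N), for 0.2 s.
3. between the yellow line and the stop (front 20 to 80 mm past the line) the stick presses the block flat on the rail with 1.5 to 10 N (x of each of block_lead, block_trail in the frame of guide above -0.002 m and contact force between block and guide between 1.5 and 10 N and y of block_lead in the frame of guide between -0.105 and -0.045 m and contact force between stick and block above 1 N), for 0.3 s.
4. the stick bears the block on the stop with 2 to 10 N: its front within 2 mm of the stop, flat on the rail (x of each of block_lead, block_trail in the frame of guide above -0.002 m and y of block_lead in the frame of stop above -0.002 m and contact force between block and stop between 2 and 10 N and contact force between stick and block above 1 N), for 0.2 s.
At the end, for the whole second after the job is handed in: The block rests flat on the plate, both its rail-side corners within 2 mm of the rail and its front within 2 mm of the stop; the stick lies at rest on the tray floor, its origin within 30 mm of its resting place and its axis within 0.2 rad of the tray's, notch to the tray's +x end; nothing is held (x of each of block_lead, block_trail in the frame of guide above -0.002 m and y of block_lead in the frame of stop above -0.002 m and linear speed of each of block, stick below 0.01 m/s and angle between block's own z axis and vertical below 0.05 rad and x of stick_notch in the frame of tray above 0.03 m and horizontal distance between stick and tray_rest below 0.03 m and z of stick in the frame of tray below 0.008 m and angle between the x axis of stick and the x axis of tray, either way round below 0.2 rad and angle between stick's own z axis and vertical below 0.1 rad); the robot touches nothing.
It fails at once if the block is off the rail (a rail-side corner more than 3 mm away) once its front has passed the yellow line (y of block_lead in the frame of guide above -0.123 m and x of any of block_lead, block_trail in the frame of guide below -0.003 m).
It fails at once if the rail or the stop is loaded with more than 10 N (contact force between any of block, stick and guide above 10 N or contact force between any of block, stick and stop above 10 N).
It fails at once if the block is touched by the robot itself (contact force between any of the fingers, the arm and block above 0.5 N).
It fails at once if the block is lifted or tipped (angle between block's own z axis and vertical above 0.12 rad or height (world z) of block above 0.006 m).
It fails at once if a bystander is shifted by more than 10 mm (distance of any of ring_gauge, plug_gauge, spare_block, oil_bottle, v_block from where it was at the start of the episode above 0.01 m).
It also fails if it takes over 72 s, if anything falls off the work surface, if the arm or the gripper's body presses on something with over 40 N, if the wrist force passes 120 N, or if a joint passes its speed limit or range.

## Working session

There is one attempt and no reset: what is moved stays moved. The work goes in short steps, each a Python script; the robot and the scene stay as the last script left them, time stands still between calls to the robot, and variables do not carry over. Pictures are saved under pics/ and viewed, at most 10 in all, crops included, and the job is handed in when it is done.

```bash
mkdir -p pics; python3 - <<'E'
from workcell import r, optics
import cv2, numpy as np
np.set_printoptions(precision=4,suppress=True)
for n in ("scene","top"):
    im,d=optics.get_image(n); cv2.imwrite(f"pics/{n}0.png",im[:,:,::-1]); np.savez(f"pics/{n}0.npz",im=im,d=d)
    m=optics.camera_model(n); print(n,m["K"],m["R"],m["t"])
print(optics.camera_model("wrist")); print(r.read_state())
E
```

```text
scene [[466.2212   0.     282.0387]
 [  0.     466.2212 207.8   ]
 [  0.       0.       1.    ]] [[-0.5494  0.8356 -0.0042]
 [ 0.6374  0.4158 -0.6487]
 [-0.5403 -0.3591 -0.761 ]] [ 0.2734 -0.2595  1.4868]
top [[508.2155   0.     271.0842]
 [  0.     508.2155 216.0136]
 [  0.       0.       1.    ]] [[ 0.0278 -0.9996  0.0026]
 [-0.9813 -0.0278 -0.1903]
 [ 0.1903  0.0027 -0.9817]] [-0.0146  0.4646  1.4042]
{'K': array([[339.2796,   0.    , 283.6902],
       [  0.    , 339.2796, 207.1888],
       [  0.    ,   0.    ,   1.    ]]), 'tool_from_camera': array([[-0.0003, -0.9629, -0.2699,  0.0691],
       [ 1.    , -0.0004,  0.0004,  0.0006],
       [-0.0005, -0.2699,  0.9629, -0.1167],
       [ 0.    ,  0.    ,  0.    ,  1.    ]])}
{'time_s': 0.1, 'joint_positions': array([-1.29  ,  0.3427,  1.5249,  0.    ,  1.2754, -0.146 ]), 'dq': array([ 0.0008, -0.0014, -0.0033,  0.0002,  0.0016,  0.001 ]), 'tau': array([  0.002 , -43.4447, -24.649 ,  -0.0002,   0.0047,  -0.    ]), 'eef_pos': array([ 0.2173, -0.4776,  0.2557]), 'eef_rot': array([ 0.9773,  0.2118, -0.    , -0.0007]), 'contact_force': array([ 0.1183,  0.6054, -0.0381]), 'torque': array([ 0.0446, -0.0146, -0.0237]), 'grip_force': 0.0, 'grip_width': 0.08520801465454268}
```

View pics/top0.png

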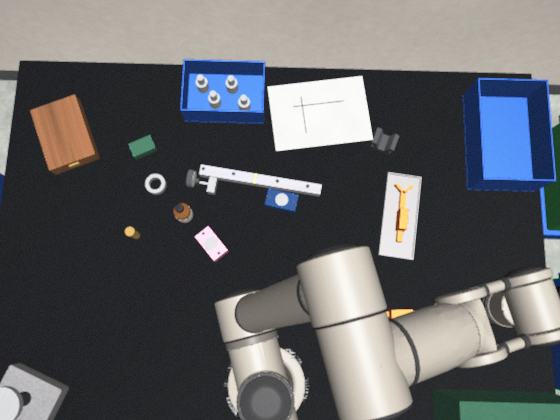

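View pics/scene0.png

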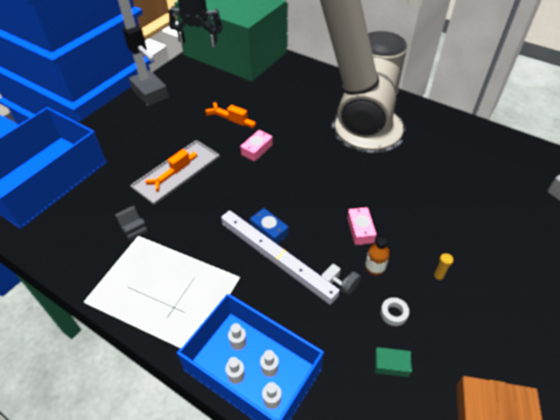

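The top view shows these stick candidates: the orange stick in the tray at (402,212), and an orange stick mostly hidden by the arm at (400,314) (scene view (230,115)), which is nearer the base. I choose the tray one because it is farthest. For the block, blue is at (282,200); the pinks at (211,243) and scene (257,145) are decoys. The rail runs from (320,190) to (204,170), with the stop near (210,185).

```bash
cat > h.py <<'E'
from workcell import r, optics, command_gripper
import cv2, numpy as np
from scipy.spatial.transform import Rotation as Rot
np.set_printoptions(precision=4,suppress=True)
def cam(n,st=None):
    m=optics.camera_model(n)
    if n!="wrist": return m["K"],m["R"].T,-m["R"].T@m["t"]
    T=m["tool_from_camera"]; Rt=Rot.from_quat(st["eef_rot"]).as_matrix()
    return m["K"],Rt@T[:3,:3],Rt@T[:3,3]+st["eef_pos"]
def cast(C,px,z):
    K,R,o=C; px=np.atleast_2d(px).astype(float)
    d=np.c_[px,np.ones(len(px))]@np.linalg.inv(K).T@R.T
    return o+d*((z-o[2])/d[:,2])[:,None]
def down(yaw):  # tool z down, tool x at world yaw
    c,s=np.cos(yaw),np.sin(yaw)
    return Rot.from_matrix(np.array([[c,s,0],[s,-c,0],[0,0,-1]])).as_quat()
def wrist(name):
    st=r.read_state(); im,d=optics.get_image("wrist"); cv2.imwrite(f"pics/{name}.png",im[:,:,::-1])
    C=cam("wrist",st); np.savez(f"pics/{name}.npz",im=im,d=d,K=C[0],R=C[1],o=C[2]); return im,d,C
E
python3 - <<'E'
from h import *
C=cam("top")
for n,p,z in [("stick",(402,212),.045),("block",(282,200),.035),("rail-",(320,190),.03),("rail+",(204,170),.03),("tray",(401,216),.005)]: print(n,cast(C,p,z))
st=r.read_state(); 
R=Rot.from_quat(st["eef_rot"]).as_matrix();print(R)
S=cast(C,(402,212),.0)[0]
B=cast(C,(270,195),.0)[0]
def go(p,yaw,z):
    # put camera axis over p
    T=optics.camera_model("wrist")["tool_from_camera"]
    k=(z+.1167)/.9629*.2699-.0691
    q=p[:2]+k*np.array([np.cos(yaw),np.sin(yaw)]) 
    r.reach([q[0],q[1],z],down(yaw))
ok=None
import itertools
for name,p,z in (("w_tray",S,.26),("w_block",B,.30)):
    for yaw in (0,np.pi,np.pi/2,-np.pi/2):
        try: go(p,yaw,z); break
        except r.PlanningError as e: print(name,yaw,e)
    wrist(name); print(name,yaw,r.read_state()["time_s"],r.read_state()["joint_positions"])
E
```

```text
stick [[ 0.487 -0.375  0.045]]
block [[ 0.5147 -0.0317  0.035 ]]
rail- [[ 0.5488 -0.1417  0.03  ]]
rail+ [[0.5994 0.1988 0.03  ]]
tray [[ 0.4833 -0.3822  0.005 ]]
[[ 0.9103  0.414  -0.0004]
 [ 0.414  -0.9103  0.0014]
 [ 0.0002 -0.0014 -1.    ]]
w_tray 0 1.3917 [-0.746   0.5934  1.1038 -0.0005  1.4445  0.826 ]
w_block 0 2.9083 [-0.1272  0.4265  1.2748 -0.0003  1.4405  1.4454]
```

```bash
python3 -c "
import cv2,numpy as np
a=cv2.imread('pics/w_tray.png');b=cv2.imread('pics/w_block.png');cv2.imwrite('pics/both.png',np.hstack([cv2.resize(a[60:400,60:500],(400,309)),cv2.resize(b,(400,300))[:300]]) if 0 else np.vstack([a[70:370],b[70:370]]))"
```

```text
(no output)
```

View pics/both.png

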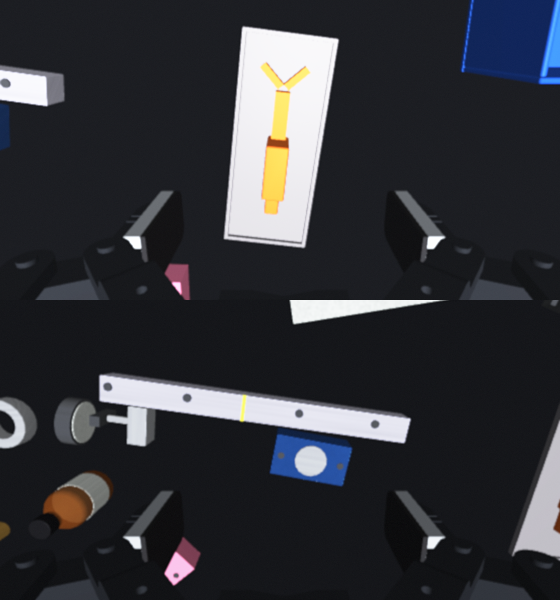

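Top half: the stick lies in the tray, with the grip at about (275,220) full-frame and the notch at (284,152) pointing up (world +x). Bottom half: the blue block is at (311,231), just below the rail. The rail runs (100,150) to (408,205), the yellow line is at (243,178) and the stop is at (140,195).

```bash
cat > meas.py <<'E'
from h import *
def load(n):
    f=np.load(f"pics/{n}.npz"); C=(f["K"],f["R"],f["o"]); im,d=f["im"],f["d"]
    v,u=np.mgrid[:420,:560]; X=np.stack([(u-C[0][0,2])/C[0][0,0]*d,(v-C[0][1,2])/C[0][1,1]*d,d],-1)@C[1].T+C[2]
    hsv=cv2.cvtColor(im,cv2.COLOR_RGB2HSV); return im,d,C,X,hsv
def rect(mask,C,z):
    n,l,s,_=cv2.connectedComponentsWithStats(mask.astype(np.uint8)); k=1+np.argmax(s[1:,4]); m=(l==k).astype(np.uint8)
    c=max(cv2.findContours(m,cv2.RETR_EXTERNAL,cv2.CHAIN_APPROX_NONE)[0],key=len)[:,0]
    P=cast(C,c,z)[:,:2]; b=cv2.boxPoints(cv2.minAreaRect((P*1000).astype(np.float32)))/1000
    e=[b[1]-b[0],b[2]-b[1]]; L=max(e,key=np.linalg.norm); W=min(e,key=np.linalg.norm)
    return b.mean(0),np.linalg.norm(L),np.linalg.norm(W),np.arctan2(L[1],L[0]),m,P
E
python3 - <<'E'
from meas import *
im,d,C,X,h=load("w_block")
H,S,V=h[...,0],h[...,1],h[...,2]
blue=(H>100)&(H<125)&(S>120)&(V>50); print("bluez",np.percentile(X[blue][:,2],[2,10,50,90,98]))
disc=np.zeros_like(blue)
b=rect(blue&(X[...,2]>.028),C,.035); print("block",b[:4])
white=(S<60)&(V>120)
print("railz",np.percentile(X[white&(X[...,0]>.5)&(X[...,1]>-.15)&(X[...,1]<.2)&(X[...,2]>.01)][:,2],[2,10,50,90,98]))
rr=rect(((S<60)|((H>20)&(H<35)))&(V>90)&(X[...,2]>.026)&(X[...,2]<.035),C,.03); print("rail(+stop)",rr[:4])
yel=(H>22)&(H<34)&(S>100)&(X[...,2]>.026)&(X[...,0]>.5); y=rect(yel,C,.03);print("yellow",y[:4])
cv2.imwrite("pics/m1.png",np.hstack([rr[4]*255,b[4]*255]))
im,d,C,X,h=load("w_tray"); H,S,V=h[...,0],h[...,1],h[...,2]
o=(H>8)&(H<28)&(S>130); print("orz",np.percentile(X[o][:,2],[2,10,50,90,98]))
g=rect(o&(X[...,2]>.043),C,.049);print("grip",g[:4])
f=rect(o&(X[...,2]<.03),C,.02);print("low fwd",f[:4])
t=rect((S<60)&(V>120)|o,C,.009);print("tray",t[:4])
E
```

```text
bluez [-0.0005  0.0046  0.032   0.0353  0.0389]
block (array([ 0.5189, -0.0294], dtype=float32), np.float32(0.08972395), np.float32(0.051330604), np.float32(1.3777254))
railz [0.0212 0.0279 0.0292 0.0352 0.3251]
rail(+stop) (array([0.556 , 0.0377], dtype=float32), np.float32(0.35820538), np.float32(0.07758218), np.float32(1.430901))
yellow (array([0.5806, 0.0489], dtype=float32), np.float32(0.030777808), np.float32(0.003458973), np.float32(-0.15246436))
orz [0.0163 0.0176 0.0366 0.0487 0.0495]
grip (array([ 0.4704, -0.3782], dtype=float32), np.float32(0.06078227), np.float32(0.022313101), np.float32(-0.10282514))
low fwd (array([ 0.5234, -0.3819], dtype=float32), np.float32(0.05699032), np.float32(0.020959586), np.float32(-0.03644472))
tray (array([ 0.4871, -0.3792], dtype=float32), np.float32(0.25062782), np.float32(0.10135797), np.float32(-0.12437422))
```

```bash
python3 - <<'E'
from meas import *
im,d,C,X,h=load("w_block"); H,S,V=h[...,0],h[...,1],h[...,2]
top=(((S<60)|((H>20)&(H<35)))&(V>90)&(X[...,2]>.026)&(X[...,2]<.035))
_,_,_,_,m,P=rect(top,C,.03)
yaw=-0.14; ys=np.array([np.sin(-yaw),np.cos(yaw)])
xh=np.array([np.cos(yaw),np.sin(yaw)]);yh=np.array([-xh[1],xh[0]])
o=np.array([.5657,.051])
for it in range(3):
    Q=(P-o)@np.c_[xh,yh]
    inn=Q[(abs(Q[:,0])<.006)&(Q[:,1]>-.18)&(Q[:,1]<.08)]
    out=Q[(abs(Q[:,0]-.03)<.006)&(Q[:,1]>-.18)&(Q[:,1]<.18)]
    fi=np.polyfit(inn[:,1],inn[:,0],1); fo=np.polyfit(out[:,1],out[:,0],1)
    print("slopes",fi,fo,len(inn),len(out),"resid",np.std(inn[:,0]-np.polyval(fi,inn[:,1])))
    a=np.arctan((fi[0]+fo[0])/2); o=o+xh*fi[1]
    yaw-=a; xh=np.array([np.cos(yaw),np.sin(yaw)]);yh=np.array([-xh[1],xh[0]])
Q=(P-o)@np.c_[xh,yh]
print("y ends",Q[:,1].min(),Q[:,1].max())
st=Q[(Q[:,0]<-.01)&(Q[:,0]>-.042)]; print("stop y range",np.percentile(st[:,1],[5,25,50,75,95]),"xmin",Q[:,0].min())
yel=(H>22)&(H<34)&(S>100)&(X[...,2]>.026)&(X[...,0]>.5); y=rect(yel,C,.03)
print("yellow y",(y[0]-o)@yh)
blue=(H>100)&(H<125)&(S>120)&(V>50); b=rect(blue&(X[...,2]>.028),C,.035)
bc=(b[0]-o)@np.c_[xh,yh]; print("guide yaw",yaw,"o",o,"block in guide",bc,"askew",b[3]-np.pi/2-yaw)
# pink objects and anything else near the workspace
pk=((H>150)|(H<5))&(S>60)&(V>90)&(X[...,2]>.01)&(X[...,2]<.08); 
if pk.sum(): print("pink bounds",X[pk].min(0),X[pk].max(0))
p=cast(cam("top"),[(195,238),(213,227),(227,250),(211,261)],.035);print("pink top",p)
E
```

```text
slopes [0.0031 0.0008] [0.0026 0.0298] 220 304 resid 0.0003634266337067603
slopes [0.0003 0.    ] [0.    0.029] 220 303 resid 0.00036342488062600305
slopes [0.0001 0.    ] [-0.0001  0.029 ] 220 303 resid 0.00036342486998962526
y ends -0.1935583779525611 0.16456802736433057
stop y range [0.1099 0.1103 0.1214 0.1321 0.1324] xmin -0.04776214977745812
yellow y 7.055423174581698e-05
guide yaw -0.14300426608480568 o [0.5665 0.0509] block in guide [-0.0357 -0.0863] askew -0.05006674164377098
pink bounds [ 0.2377 -0.262   0.0101] [0.3935 0.1593 0.0367]
pink top [[0.3969 0.2131 0.035 ]
 [0.43   0.1635 0.035 ]
 [0.3651 0.1206 0.035 ]
 [0.3327 0.1643 0.035 ]]
```

```bash
cat >> h.py <<'E'
GY=-0.1430; O=np.array([.5665,.0509])+0.0; XH=np.array([np.cos(GY),np.sin(GY)]); YH=np.array([-XH[1],XH[0]])
# guide-like frame: origin at yellow line on rail face; stop face at y=0.1100
G=np.c_[XH,YH]
def g2w(p): return O+G@np.asarray(p)
SYAW=GY+np.pi/4
E
python3 - <<'E'
from h import *
print(r.tip_extent)
y=-0.11; q=down(y); c=np.array([.4704,-.3782])
command_gripper(.055,60)
r.reach([*c,.16],q); r.move_straight([*c,.037],speed=.1,max_force=15)
st=r.read_state(); print(st["eef_pos"],st["contact_force"])
command_gripper(0.0,80)
st=r.read_state(); print(st["grip_width"],st["grip_force"],st["contact_force"])
r.move_straight([*c,.13],speed=.1)
r.hold(.3); st=r.read_state(); print(st["grip_width"],st["contact_force"],st["time_s"])
wrist("w_held")
E
```

```text
0.025
[ 0.4708 -0.3785  0.0377] [0.4448 0.8863 0.0384]
0.023223314668859317 78.66663336753845 [-0.4439 -0.0425  4.0855]
0.023008656184415405 [-0.4046  0.5193 -2.6358] 8.025
```

View pics/w_held.png

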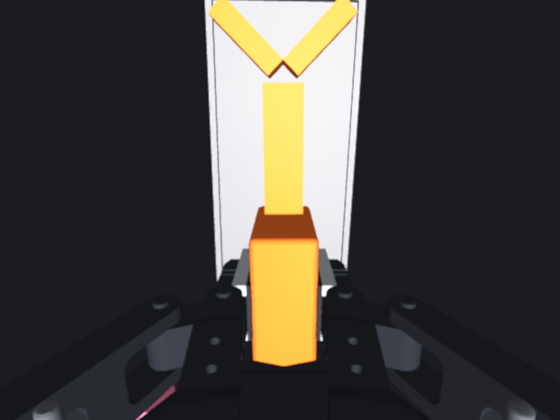

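The picture shows the stick gripped square and centred: shaft on column 284, notch inner corner at about (284,62), and the tray below.

```bash
cat >> h.py <<'E'
QP=down(SYAW); NOFF=np.array([.09,0.]); ZP=.037
def tcp_for(n):  # TCP xy (world) that puts the notch at n (guide-like frame)
    c,s=np.cos(SYAW),np.sin(SYAW); return g2w(n)-np.array([c*NOFF[0]+s*NOFF[1],s*NOFF[0]-c*NOFF[1]])
def F(t=.04,n=3):  # force exerted by the tool, guide frame
    f=[]
    for _ in range(n): r.hold(t/n); f.append(r.read_state()["contact_force"])
    f=-np.mean(f,0); return np.r_[f[:2]@G,f[2]]
E
python3 - <<'E'
from h import *
from meas import load
f=np.load("pics/w_held.npz"); K=f["K"]; T=optics.camera_model("wrist")["tool_from_camera"]
def tool(px,z):
    d=T[:3,:3]@np.linalg.inv(K)@np.r_[px,1]; return T[:3,3]+d*((z-T[2,3])/d[2])
n=tool((284,62),.017); print("notch tool",n,"grip end",tool((284,240),-.012))
for p in [g2w((-.063,-.13)),g2w((-.05,.02))]: print("corner",p)
N=np.array([-.078,-.145]); 
r.reach([*tcp_for(N),.15],QP); print(r.read_state()["joint_positions"],r.solve_ik([*tcp_for((-.05,.02)),ZP],QP))
r.move_straight([*tcp_for(N),ZP],speed=.08,max_force=8)
r.hold(.3); a=[F(.02,1) for _ in range(20)]; print(np.mean(a,0),np.std(a,0))
t=r.read_state()["time_s"]; r.move_straight([*tcp_for(N+[.0005,0]),ZP],speed=.02); st=r.read_state(); print(st["time_s"]-t,st["time_s"],st["eef_pos"],tcp_for(N),st["grip_width"])
E
```

```text
notch tool [0.087  0.0003 0.017 ] grip end [ 0.0288  0.0002 -0.012 ]
corner [ 0.4856 -0.0688]
corner [0.5199 0.0778]
[-0.5132  0.2841  1.9483 -0.0002  0.907   0.4167] [-0.1179  0.53    1.9818 -0.      0.6298  0.8105]
[-0.0667  0.1243  1.3452] [0.5261 0.4757 0.4303]
0.25 11.525 [ 0.3971 -0.1355  0.037 ] [ 0.3966 -0.1354] 0.023099929674542385
```

```bash
sed -i 's/NOFF=np.array(\[.09,0.\])/NOFF=np.array([.088,0.])/' h.py
cat >> h.py <<'E'
def go(n,v=.03): r.move_straight([*tcp_for(n),ZP],speed=v)
E
python3 - <<'E'
from h import *
N=np.array([-.078,-.145]); T0=lambda:r.read_state()["time_s"]
N=N+[.008,.011]; go(N); f0=F(.3,15); print("tare",f0,T0())
f=f0*0
while f[1]<1.3 and N[1]<-.124:
    N=N+[0,.001]; go(N); f=F(.06,6)-f0; print(N,f)
print(T0(),r.read_state()["eef_pos"])
np.save("N.npy",N); np.save("f0.npy",f0)
E
```

```text
tare [-0.0173  0.176   1.2637] 12.4333
[-0.07  -0.133] [ 0.1889  0.0628 -0.0292]
[-0.07  -0.132] [ 0.0379 -0.0927  0.3125]
[-0.07  -0.131] [ 0.3854  1.5155 -0.0337]
13.3333 [ 0.4081 -0.1216  0.037 ]
```

```bash
python3 - <<'E'
from h import *
N=np.load("N.npy"); f0=np.load("f0.npy"); f=f0*0
while N[0]<-.0545 and f[0]<6:
    N=N+[.0015,0.0]; go(N); f=F(.05,5)-f0; print(N,f)
print(r.read_state()["time_s"]); np.save("N.npy",N)
E
```

```text
[-0.0685 -0.131 ] [0.454  1.065  0.2671]
[-0.067 -0.131] [-0.2573  0.6425  0.2087]
[-0.0655 -0.131 ] [-0.341   0.0188  0.0962]
[-0.064 -0.131] [0.0619 0.2198 0.0921]
[-0.0625 -0.131 ] [0.6355 0.1432 0.6147]
[-0.061 -0.131] [0.6954 0.5385 1.0459]
[-0.0595 -0.131 ] [1.2669 0.1802 0.7625]
[-0.058 -0.131] [1.743  0.0393 1.086 ]
[-0.0565 -0.131 ] [1.3293 0.1591 0.9397]
[-0.055 -0.131] [ 1.3015 -0.0253  1.1427]
[-0.0535 -0.131 ] [ 1.544  -0.0082  0.5145]
16.5417
```

```bash
python3 - <<'E'
from h import *
N=np.load("N.npy"); f0=np.load("f0.npy"); f=f0*0
while N[0]<-.044 and f[0]<4.5:
    N=N+[.0005,.0008 if f[1]<1.2 else 0]; go(N); f=F(.05,5)-f0; print(N,f)
f=F(.2,12)-f0; print(f, r.read_state()["time_s"]); np.save("N.npy",N)
wrist("w_press")
E
```

```text
[-0.053  -0.1302] [2.4739 1.07   0.8151]
[-0.0525 -0.1294] [1.9098 1.5071 0.5643]
[-0.052  -0.1294] [ 3.3927  1.5161 -0.3419]
[-0.0515 -0.1294] [ 5.2672  1.6622 -1.0193]
[ 4.7519  1.7313 -1.0625] 17.9083
```

View pics/w_press.png

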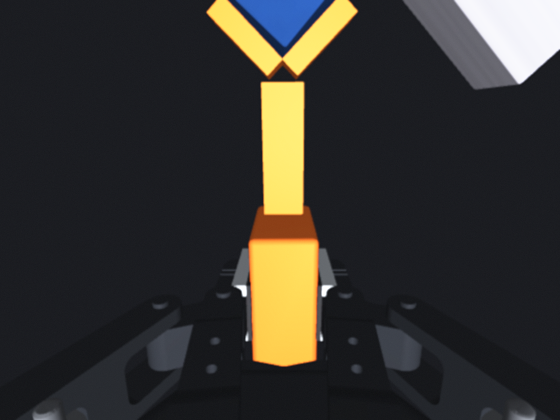

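The picture shows the block's rear outer corner seated flush in the notch at (284,50), with both arms lying along its faces.

```bash
cat >> h.py <<'E'
def feed(N,f0,yend,step,fx=5.,fymax=9.):
    f=F(.04,4)-f0
    while N[1]<yend-1e-6:
        dx=np.clip((fx-f[0])/3.5*.5,-.5,.4)*1e-3
        N=N+[dx,min(step,yend-N[1])]; go(N); f=F(.05,5)-f0; print(N*1e3,f,round(r.read_state()["time_s"],2))
        if f[1]>fymax or f[0]>8: print("GUARD"); break
    np.save("N.npy",N); return N,f
E
python3 - <<'E'
from h import *
N=np.load("N.npy"); f0=np.load("f0.npy")
feed(N,f0,N[1]+.021,.0025)
im,d=optics.get_image("scene"); cv2.imwrite("pics/s2.png",im[180:330,190:370,::-1].repeat(4,0).repeat(4,1))
E
```

```text
[ -51.4614 -126.9   ] [2.4737 0.7479 0.183 ] 18.28
[ -51.1005 -124.4   ] [3.1741 2.7474 0.4492] 18.57
[ -50.8397 -121.9   ] [ 4.4291  4.5988 -1.205 ] 18.87
[ -50.7581 -119.4   ] [ 4.9342  5.5226 -0.9258] 19.16
[ -50.7487 -116.9   ] [ 5.3038  5.3414 -1.3559] 19.45
[ -50.7921 -114.4   ] [ 4.3501  5.5295 -1.4639] 19.74
[ -50.6993 -111.9   ] [ 5.3309  6.1755 -1.2631] 20.03
[ -50.7466 -109.4   ] [ 4.8427  5.35   -0.9712] 20.32
[ -50.7241 -108.4   ] [ 5.2488  6.5953 -1.1956] 20.62
```

View pics/s2.png

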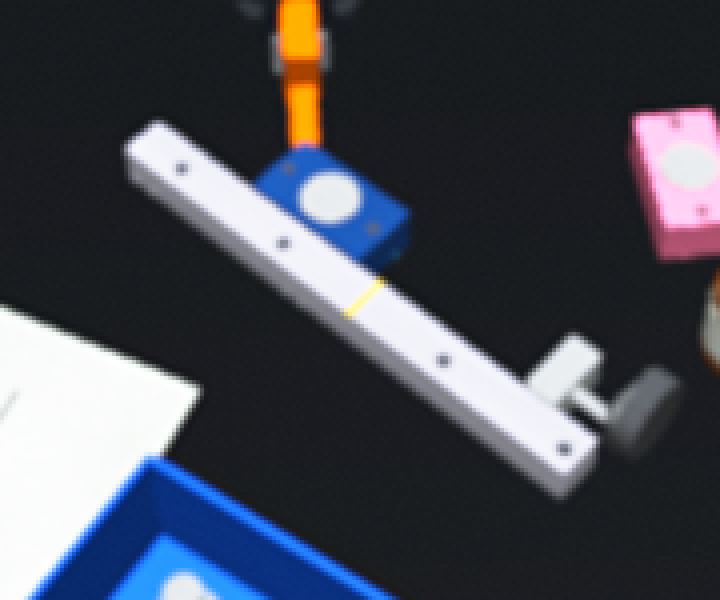

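The crop shows the block against the rail, with its front at about (375,265), just short of the yellow line at (365,295).

```bash
python3 - <<'E'
from h import *
N=np.load("N.npy"); f0=np.load("f0.npy")
r.hold(.3); feed(N,f0,.010,.003)
E
```

```text
[ -50.8211 -105.4   ] [ 3.8226  5.4352 -0.7231] 21.29
[ -50.6529 -102.4   ] [ 5.0552  5.7289 -0.758 ] 21.58
[-50.6608 -99.4   ] [ 5.0584  5.7957 -1.3233] 21.88
[-50.6691 -96.4   ] [ 4.8362  5.7479 -1.2518] 22.17
[-50.6457 -93.4   ] [ 4.7988  5.7533 -1.8136] 22.46
[-50.617 -90.4  ] [ 5.2865  5.9604 -1.2976] 22.75
[-50.6579 -87.4   ] [ 4.6604  5.4475 -1.2866] 23.04
[-50.6094 -84.4   ] [ 5.1284  5.3959 -1.5347] 23.33
[-50.6277 -81.4   ] [ 4.9896  5.3442 -1.6459] 23.62
[-50.6262 -78.4   ] [ 5.2468  5.8208 -1.262 ] 23.92
[-50.6615 -75.4   ] [ 4.541   5.2783 -1.0725] 24.21
[-50.5959 -72.4   ] [ 5.0651  5.7058 -1.1783] 24.5
[-50.6052 -69.4   ] [ 4.6368  5.6554 -1.4867] 24.79
[-50.5533 -66.4   ] [ 4.7514  5.9606 -1.1095] 25.08
[-50.5178 -63.4   ] [ 5.201   5.7368 -1.5854] 25.38
[-50.5465 -60.4   ] [ 5.3448  5.6548 -1.7378] 25.67
[-50.5958 -57.4   ] [ 5.0955  5.5193 -1.5529] 25.96
[-50.6094 -54.4   ] [ 4.5921  5.5515 -1.5917] 26.25
[-50.5512 -51.4   ] [ 5.1654  5.5489 -1.6833] 26.54
[-50.5748 -48.4   ] [ 4.4969  5.9441 -1.5154] 26.83
[-50.5029 -45.4   ] [ 4.6445  5.7637 -1.9255] 27.12
[-50.45
[... 276 characters left out ...]
6474  5.5811 -1.8212] 28.88
[-50.4492 -24.4   ] [ 5.2285  5.9974 -2.4676] 29.17
[-50.4818 -21.4   ] [ 4.0925  6.0889 -1.6772] 29.46
[-50.3522 -18.4   ] [ 5.406   6.2375 -2.0863] 29.75
[-50.4102 -15.4   ] [ 5.1333  6.437  -2.2252] 30.04
[-50.4292 -12.4   ] [ 4.9508  5.9192 -1.7839] 30.33
[-50.4222  -9.4   ] [ 4.9141  6.3071 -2.156 ] 30.62
[-50.4099  -6.4   ] [ 5.1268  5.9206 -2.3601] 30.92
[-50.428  -3.4  ] [ 4.9728  5.4343 -2.1799] 31.21
[-50.4242  -0.4   ] [ 4.3532  6.2588 -2.4132] 31.5
[-50.3318   2.6   ] [ 4.8792  6.3799 -1.7783] 31.79
[-50.3145   5.6   ] [ 4.9635  6.7275 -2.3712] 32.08
[-50.3093   8.6   ] [ 5.312   5.9842 -2.5123] 32.38
[-50.3539  10.    ] [ 5.1378  6.8907 -2.7897] 32.67
```

```bash
python3 - <<'E'
from h import *
N=np.load("N.npy"); f0=np.load("f0.npy")
N,f=feed(N,f0,.017,.001,fx=4.2,fymax=8.0)
if f[1]<8: N,f=feed(N,f0,.024,.0005,fx=4.2,fymax=8.0)
print(F(.25,20)-f0)
E
```

```text
[-50.4934  11.    ] [ 4.459   6.6712 -2.4171] 32.99
[-50.5304  12.    ] [ 4.268   6.9088 -2.5597] 33.28
[-50.5401  13.    ] [ 4.6067  6.794  -2.0333] 33.58
[-50.5982  14.    ] [ 4.2331  6.6166 -1.4867] 33.87
[-50.6029  15.    ] [ 4.19    6.4593 -2.2245] 34.16
[-50.6015  16.    ] [ 4.1049  6.3194 -2.0258] 34.45
[-50.5879  17.    ] [ 4.0765  6.2241 -2.362 ] 34.74
[-50.6218  17.5   ] [ 3.979   7.0153 -1.668 ] 35.07
[-50.5902  18.    ] [ 4.4676  6.9209 -2.0646] 35.36
[-50.6284  18.5   ] [ 4.5236  6.7384 -1.9679] 35.65
[-50.6747  19.    ] [ 4.1054  6.8631 -1.8733] 35.94
[-50.6612  19.5   ] [ 4.0256  6.4708 -2.0504] 36.23
[-50.6362  20.    ] [ 4.1288  6.869  -1.8137] 36.52
[-50.6261  20.5   ] [ 4.2207  6.7143 -1.9719] 36.82
[-50.629  21.   ] [ 4.0543  6.5125 -1.8101] 37.11
[-50.6082  21.5   ] [ 4.1276  7.0807 -2.0027] 37.4
[-50.5979  22.    ] [ 4.034   6.7878 -2.0214] 37.69
[-50.5742  22.5   ] [ 4.5949  9.5769 -3.1246] 37.98
GUARD
[ 4.5185  9.3676 -2.5115]
```

```bash
python3 - <<'E'
from h import *
N=np.load("N.npy"); f0=np.load("f0.npy")
print(F(.3,20)-f0)
go(N-.0008,.01); print(F(.05,5)-f0)
go(N-.02,.05); print(F(.1,8)-f0)
p=tcp_for(N-.02); r.move_straight([*p,.15],speed=.12)
# look at the block from above
c=g2w((-.02,.06)); r.reach([c[0]+.01,c[1],.30],down(0)); wrist("w_home"); print(r.read_state()["time_s"],r.read_state()["grip_width"])
E
python3 - <<'E'
from meas import *
im,d,C,X,h=load("w_home"); H,S,V=h[...,0],h[...,1],h[...,2]
b=rect((H>100)&(H<125)&(S>120)&(V>50)&(X[...,2]>.028)&(X[...,0]>.4),C,.035); c=(b[0]-O)@G
print("block",c,b[1:3],"askew",b[3]-np.pi/2-GY, "expected",(-.025,.065))
P=cast(C,np.argwhere((S<60)&(V>90)&(X[...,2]>.026)&(X[...,2]<.035))[:,::-1],.03)[:,:2]; Q=(P-O)@G
k=(Q[:,0]<-.008)&(Q[:,0]>-.042)&(Q[:,1]>.09)&(Q[:,1]<.15); print("stop y",np.percentile(Q[k,1],[1,99]))
k=(abs(Q[:,1]-.03)<.05)&(abs(Q[:,0]-.015)<.03)|(abs(Q[:,1]+.05)<.04)&(abs(Q[:,0]-.015)<.03); print("rail x",np.percentile(Q[k,0],[1,99]))
E
```

```text
[ 4.5338  9.445  -2.6528]
[ 1.6618  4.7424 -0.8105]
[ 0.2292  0.0372 -0.1144]
41.8333 0.023050100155581295
block [-0.0256  0.095 ] (np.float32(0.049626518), np.float32(0.031634632)) askew -1.5747983 expected (-0.025, 0.065)
stop y [0.1023 0.1327]
rail x [-0.0005  0.0289]
```

View pics/w_home.png

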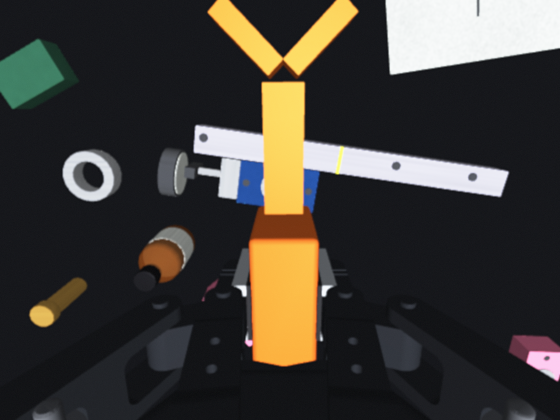

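The picture shows the block at (277,185) butted against the stop's white face at (240,180), flat along the rail, with the bystanders in place. Next I return the stick.

```bash
python3 - <<'E'
from h import *
y=-.124; q=down(y); p=np.array([.4623,-.3761])+.002*np.array([np.cos(y),np.sin(y)])
r.reach([*p,.16],q); r.move_straight([*p,.055],speed=.1)
print(r.move_straight([*p,.0372],speed=.02,max_force=4), r.read_state()["eef_pos"])
command_gripper(.05); r.move_straight([*p,.16],speed=.1)
r.reach([p[0]-.03,p[1],.26],down(0)); wrist("w_end"); print(r.read_state()["time_s"])
E
python3 - <<'E'
from meas import *
im,d,C,X,h=load("w_end"); H,S,V=h[...,0],h[...,1],h[...,2]
o=(H>8)&(H<28)&(S>130); g=rect(o&(X[...,2]>.04),C,.049);print("grip",g[:4],"z",np.percentile(X[o][:,2],98))
t=rect((S<60)&(V>120)&(X[...,2]<.02)|o,C,.009);print("tray",t[:4])
E
```

```text
True [ 0.4641 -0.3762  0.0376]
48.0417
grip (array([ 0.4626, -0.3762], dtype=float32), np.float32(0.0596407), np.float32(0.022284579), np.float32(-0.116911076)) z 0.30703049552463185
tray (array([ 0.4867, -0.3791], dtype=float32), np.float32(0.2505638), np.float32(0.101263344), np.float32(-0.12450603))
```

View pics/w_end.png

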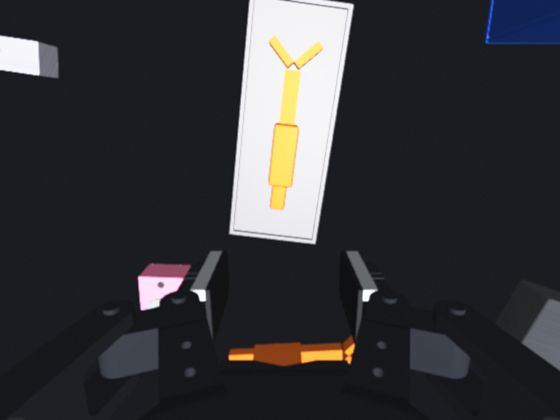

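The picture shows the stick lying in its tray, grip at (284,155) and notch up at (292,62), within 1 mm of its resting place. The gripper is clear.

```bash
python3 -c "
from h import *
print(r.finish_job())"
```

```text
the job is handed in; nothing more can be done
None
```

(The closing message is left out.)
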